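# Open the press-and-turn cap of the solvent bottle

## Task

Open the solvent bottle: press its safety cap down and, keeping it pressed, turn it anticlockwise (seen from above) until it comes loose, then lift it off and set it gently in the steel dish, top side up. Turning without pressing only spins the cap's outer shell idly. Feel your way slowly, because the depth at which the cap engages differs from cap to cap: never load the bottle neck with more than 40 N, and leave the dish, the oil can, the casting and the dial gauge where they stand.

Things in the scene. Friction and masses are not known exactly. Their poses are not given: they have to be found in the camera images.
- bottle: Round aluminium bottle, 76 mm across, bolted upright to the bench in a 105 mm square steel foot plate; does not move. Origin: centre of the foot at bench height, z up. Shoulder slopes from 38 mm radius at z 172 mm to the 26 mm thick neck at z 199 mm; neck ends at z 227 mm, two tabs at its sides hold the cap.
- cap: Black ribbed round cap, 50 mm across, 50 mm high, about 0.12 kg, on the bottle (origin 215 mm above the bench). Origin: centre of its lower rim, z up to its flat top; pose is that of the inner cap (a grey rim shows below). Outer shell, from 3 to 50 mm, is what one grips. It sinks on a spring (4 N at once, 11 N at 16 mm).
- cap_top (a point): Centre of the inner cap's top datum, 50 mm above the cap's origin on its axis: the flat top of the shell when it is not pressed (it does not sink with the shell). How it opens: shell lugs meet a 12-tooth crown in the inner cap at 2 to 14 mm of press (differs from cap to cap, not visible), may land on a tooth until turned up to 0.55 rad, then sink 2 mm more to a hard stop: press slowly.
- insert (a joint): Angle of the inner cap on the neck in rad, 0 closed, growing anticlockwise seen from above to a stop at 1.5; carried along only while the shell is pressed into the crown; about 0.05 to 0.2 N m of friction. From about 0.75 on the cap is clear of the tabs and lifts straight up (22 mm to clear the neck). Some 0.2 rad of play.
- dish: Loose round steel dish standing on the bench, 120 mm across the rim, 104 mm across the foot, 10 mm high, floor 3 mm thick, about 0.5 kg. Origin: centre of its underside, z up.
- oil_can: Bystander: small green oil can, 62x72x123 mm with its spout. Origin: centre of its underside. Leave it alone.
- boss: Bystander: small dark flanged casting, 50x50x30 mm. Origin: centre of its underside. Leave it alone.
- dial_gauge: Bystander: dial gauge lying flat, 104x56x20 mm. Origin: centre of its underside. Leave it alone.

How it is judged:
By the outcome, as a careful person would: the job done as asked, in the order asked, and still so for the second after the job is handed in, with the robot touching nothing.
It also fails if it takes over 58 s, if anything falls off the work surface, if the arm or the gripper's body presses on something with over 40 N, if the wrist force passes 120 N, or if a joint passes its speed limit or range.

## Robot

A 6-joint arm with a two-finger parallel gripper is mounted at the origin on a cart in front of the work surface, level with it; the furniture and walls round the work are solid. World frame = base frame: x ahead of the robot, y to its left, z up, the work surface at z = 0. Lengths are in m, angles in rad, forces in N, time in s.
With the tool pointing down it reaches from about 0.275 to 0.85 m from the base axis. Payload 19 kg.
Tool frame: the origin (TCP) lies midway between the tips of the shut fingers; the grasp point (between the pads) lies arm.grip_point_offset behind it (arm.grip_point_offset is the distance from the TCP to the grasp point, in m); z points along the fingers, x is the direction in which the jaws open and shut, and the axes are right-handed (so a half turn about z gives the same grasp; the last joint's range is limited). The gripper opens to 85 mm and grips with 20 to 120 N. Pads are 22 mm wide; open, the fingers measure 114 mm over their backs; the gripper's body (76 mm by 85 mm) begins 54 mm behind the grasp point. The pads swing forward as they close: fully open they stand 13 mm farther back than shut.
Start: joints at [-1.464, 0.15, 1.437, -0, 1.554, -0.134], TCP at [0.137, -0.558, 0.231] pointing down, gripper open.
Joint ranges: [-2.8, 2.8], [-0.68, 2.1], [0.12, 2.68], [-1.39, 4.53], [0.16, 2.79], [-2.81, 2.81]. Speed limits (rad/s): [1.89, 1.89, 2.22, 3.01, 3.01, 3.01].

## Interface

Orientations are given as a unit quaternion [x, y, z, w].
In Python, from plant import arm gives the robot as it stands.
- The arm moves only by the tool move_arm, never from a script. Its argument "targets" is a list of rows, each an object of numbers: "tx", "ty", "tz": the shift along the world's x, y, z in mm; "ax", "ay", "az": the turn, a rotation vector about the world's x, y, z in rad; "claw": the finger opening in mm, from 0 to 85.4. A call has exactly 10 rows; each row is the pose to reach, as a shift and turn from the pose measured when the call began; what a row does not reach only later rows make up. A row lasts 1/12 s, in which the tool goes at most 41.7 mm and 7.16 degrees, less where a joint would pass 70% of its speed; a pose out of reach is approached as far as the arm can. A call with a gripper value outside its range is refused whole. The fingers move at their own pace and stop on an object; the grip force is fixed at half the most. Time passes only in rows, so rows that repeat a pose let the fingers close, or fill a call up. It gives the time, the measured TCP pose, the force and the opening at its end, in the units of the state.
- arm.observe(): the state, without advancing time (a new reading comes with each control period).
- arm.camera(name): name is "scene" or "top"; returns a dict with "color" (480x640x3 uint8, red, green, blue), "intrinsics" (3x3 intrinsics, pixels), "dist_coeffs" ([k1, k2, p1, p2, k3] as OpenCV has them; the pictures are not rectified), "R" (3x3) and "t" (3): a world point X has camera coordinates R X + t. Camera axes: x right, y down, z forward; pixel columns grow to the right and rows downward; lengths in m; the calibration is good to about 2 mm. A picture is of the moment at which its call begins. There is no depth.
- arm.close_job(): hands the job in, once; it reports no verdict.
The state is a dict: "time_s": time; "joint_positions": joint angles; "qd": joint speeds; "effort": joint torques, N m; "tool_pos": TCP position; "orientation": TCP orientation; "ft_force": force on the tool from outside, world axes, zero at the start; "ft_torque": the same for the moment, N m; "gripper_width": finger opening in m.
Only numpy, scipy, OpenCV 4.12 (cv2) and the standard library are available. Lean on these libraries where they do the work, as an engineer would, in place of code of your own. Each camera call takes 0.05 s, during which the arm holds its last target.

## Working session

There is one attempt and no reset: what is moved stays moved. The work goes in short steps, Python scripts to look and compute and a tool call to move; the robot and the scene stay as the last step left them, time stands still between calls to the robot, and variables do not carry over. Pictures are saved under pics/ and viewed, and the job is handed in when it is done.

Besides the shell and the picture viewer there is one more tool, called by a JSON object that holds its "api" and its "payload", one argument or row to a line. move_arm: Moves the arm, as the interface text tells. Its arguments: {"type":"object","properties":{"targets":{"type":"array","items":{"type":"object","properties":{"tx":{"type":"number"},"ty":{"type":"number"},"tz":{"type":"number"},"ax":{"type":"number"},"ay":{"type":"number"},"az":{"type":"number"},"claw":{"type":"number"}}}}},"required":["targets"]}

```bash
ls; mkdir -p pics; python3 - <<'E'
from plant import arm
import cv2
s=arm.observe()
for k in s: print(k,s[k])
print(arm.grip_point_offset)
for n in ("scene","top"):
    c=arm.camera(n); cv2.imwrite(f"pics/{n}0.png",c["color"][:,:,::-1])
    print(n,c["intrinsics"],c["dist_coeffs"],c["R"],c["t"])
E
```

```text
pics
time_s 0.0
joint_positions [-1.46400242e+00  1.50961261e-01  1.43799765e+00  1.57724253e-05
  1.55379408e+00 -1.33986224e-01]
qd [-0.00068963 -0.00013225  0.00137554  0.00115013 -0.00123948  0.00063573]
effort [ 1.00373083e-03 -7.13059258e+01 -5.70871890e+01  3.24942096e-05
  9.04028508e-03 -4.92393859e-07]
tool_pos [ 0.13708299 -0.55817955  0.23070616]
orientation [ 7.86911570e-01 -6.17065510e-01 -3.98974936e-04 -4.21280036e-04]
ft_force [-0.41444846 -0.02656076  0.44459819]
ft_torque [-0.00294479  0.00361469 -0.02827719]
gripper_width 0.08511549870799738
0.0187
scene [[577.26215493   0.         317.90186566]
 [  0.         577.26215493 245.42574394]
 [  0.           0.           1.        ]] [-0.1457368  0.         0.         0.         0.       ] [[-0.60892589  0.79320655 -0.00571225]
 [ 0.44166291  0.33305483 -0.83307164]
 [-0.65889538 -0.50980178 -0.55313562]] [ 0.40457893 -0.06477041  1.43202408]
top [[454.80710521   0.         316.6042472 ]
 [  0.         454.80710521 237.06870772]
 [  0.           0.           1.        ]] [-0.01764444  0.          0.          0.          0.        ] [[-2.49748944e-03 -9.99996797e-01 -4.09934834e-04]
 [-9.95301746e-01  2.52544076e-03 -9.67887227e-02]
 [ 9.67894479e-02  1.66280043e-04 -9.95304865e-01]] [-0.11436193  0.54056472  1.00500907]
```

View pics/scene0.png

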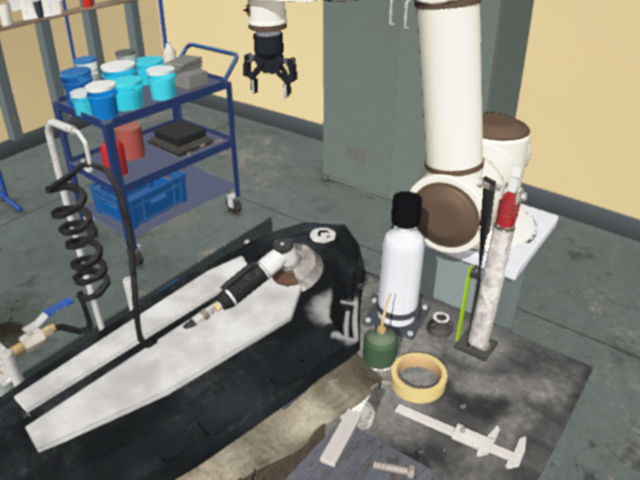

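View pics/top0.png

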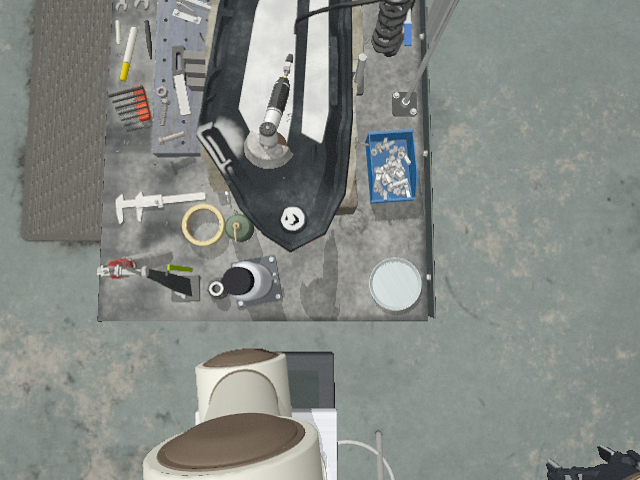

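The scene view shows the bottle with its black cap at about (407,210), the oil can at (380,345) and the casting at (440,323). The top view shows the cap at (238,281), the foot plate around (258,282), the dish at (397,285), the casting at (217,289) and the oil can at (238,228). Next I'll zoom in and measure.

```bash
cat > h.py <<'E'
import numpy as np, cv2
def ray(c,uv):
    K=np.array(c["intrinsics"]);R=np.array(c["R"]);t=np.array(c["t"])
    p=cv2.undistortPoints(np.array([[uv]],float),K,np.array(c["dist_coeffs"],float))[0,0]
    return -R.T@t, R.T@np.array([p[0],p[1],1])
def onz(c,uv,z):
    o,d=ray(c,uv); return o+d*(z-o[2])/d[2]
def proj(c,X):
    r,_=cv2.Rodrigues(np.array(c["R"]))
    return cv2.projectPoints(np.array(X,float).reshape(-1,1,3),r,np.array(c["t"],float),np.array(c["intrinsics"]),np.array(c["dist_coeffs"],float))[0][:,0]
def tri(a,b):
    (o1,d1),(o2,d2)=a,b
    A=np.stack([d1,-d2],1); s=np.linalg.lstsq(A,o2-o1,rcond=None)[0]
    p,q=o1+d1*s[0],o2+d2*s[1]; return (p+q)/2,np.linalg.norm(p-q)
E
python3 - <<'E'
import cv2
a=cv2.imread("pics/top0.png"); b=cv2.imread("pics/scene0.png")
cv2.imwrite("pics/topz.png",cv2.resize(a[190:340,90:440],None,fx=2.28,fy=2.28,interpolation=cv2.INTER_CUBIC))
cv2.imwrite("pics/scz.png",cv2.resize(b[180:380,330:560],None,fx=3,fy=3,interpolation=cv2.INTER_CUBIC))
E
```

```text
(no output)
```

View pics/topz.png

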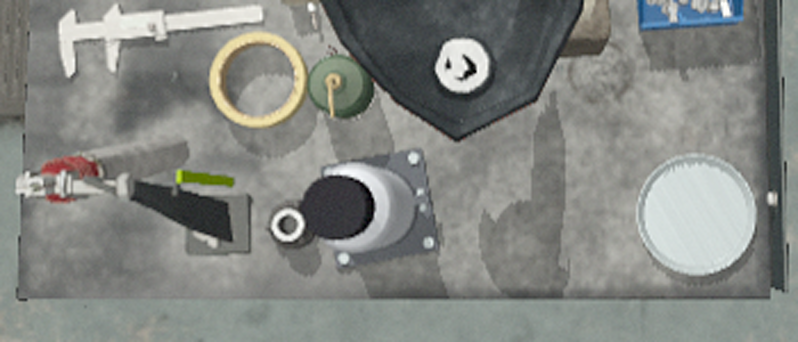

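View pics/scz.png

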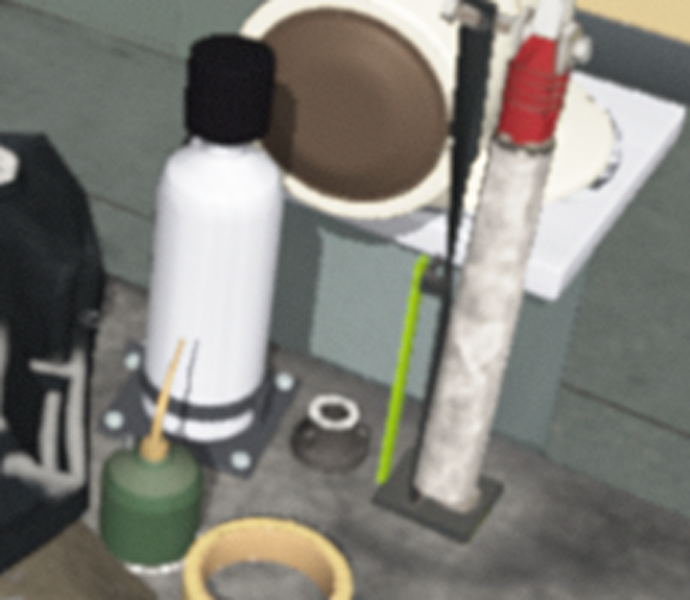

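```bash
python3 - <<'E'
from plant import arm
from h import *
c=arm.camera("top"); s=arm.camera("scene")
im=c["color"]; g=cv2.cvtColor(im,cv2.COLOR_RGB2GRAY)
# cap
m=(im.max(2)<60).astype(np.uint8); 
n,l,st,ce=cv2.connectedComponentsWithStats(m)
for i in range(1,n):
    if st[i,4]>150 and 200<ce[i][0]<270 and 250<ce[i][1]<310: print("cap blob",st[i],ce[i]); k=i
pts=np.argwhere(l==k)[:,::-1].astype(float)
cn=cv2.findContours((l==k).astype(np.uint8),cv2.RETR_EXTERNAL,cv2.CHAIN_APPROX_NONE)[0][0]
# points of outline left of cap -> top rim: circle of r 25 at z .265 in world
W=np.array([onz(c,p[0],.265) for p in cn])
print("world ext",W.min(0),W.max(0))
from scipy.optimize import least_squares
sel=cn[:,0,0]<240
f=least_squares(lambda q:np.hypot(W[sel,0]-q[0],W[sel,1]-q[1])-q[2],[W[:,0].mean(),W[:,1].mean(),.025]); print("cap top",f.x,np.abs(f.fun).max())
for uv in [(90+415/2.28,190+158/2.28),(90+428/2.28,190+243/2.28),(90+343/2.28,190+259/2.28)]: print("bolt",onz(c,uv,.008))
# dish
hsv=im.astype(int)
d=((im.min(2)>150)).astype(np.uint8)
n,l2,st,ce=cv2.connectedComponentsWithStats(d)
for i in range(1,n):
    if st[i,4]>300 and ce[i][0]>350 and ce[i][1]>240: 
        print("dish",st[i],ce[i],onz(c,ce[i],.005)); 
        cn=max(cv2.findContours((l2==i).astype(np.uint8),cv2.RETR_EXTERNAL,cv2.CHAIN_APPROX_NONE)[0],key=len)
        W=np.array([onz(c,p[0],.01) for p in cn]);print(cv2.minEnclosingCircle(W[:,:2].astype(np.float32)),W.min(0),W.max(0))
# scene cap
im=s["color"]; m=(im.max(2)<45).astype(np.uint8);n,l,st,ce=cv2.connectedComponentsWithStats(m)
for i in range(1,n):
    if st[i,4]>150 and 385<ce[i][0]<425 and 190<ce[i][1]<230: print("scene cap",st[i],ce[i],onz(s,ce[i],.24))
x,y=f.x[:2]
print(proj(s,[[x,y,.24],[x,y,.265],[x,y,0]]),proj(c,[[x,y,.265],[x,y,.24],[x,y,0]]))
E
```

```text
cap blob [221 267  33  28 412] [237.31553398 280.22572816]
world ext [ 0.41898469 -0.00593539  0.265     ] [0.46538963 0.0493818  0.265     ]
cap top [0.44141288 0.02493855 0.02289153] 0.007536813979359135
bolt [ 0.49099799 -0.01316632  0.008     ]
bolt [ 0.40597006 -0.02673666  0.008     ]
bolt [0.39026659 0.05811281 0.008     ]
dish [ 354  221   68   94 3439] [388.62721721 274.81913347] [ 0.45480335 -0.28092229  0.005     ]
((0.4745573103427887, -0.26216715574264526), 0.11085203289985657) [ 0.36619651 -0.35390391  0.01      ] [ 0.57883415 -0.20065366  0.01      ]
scene cap [392 192  30  36 933] [406.29367631 209.66881029] [0.44125497 0.02355919 0.24      ]
[[406.93783637 209.94685889]
 [408.05737476 197.27957416]
 [397.08932432 315.91864694]] [[235.14965841 280.91708109]
 [237.65844488 280.92926714]
 [255.68684043 281.01543222]]
```

```bash
python3 - <<'E'
from plant import arm
from h import *
c=arm.camera("top"); s=arm.camera("scene")
g=cv2.cvtColor(c["color"],cv2.COLOR_RGB2GRAY).astype(float)
W=[]
ctr=onz(c,(396,284.7),.01);print(ctr)
from scipy.ndimage import map_coordinates
for k in range(2):
  P=[]
  for a in np.arange(0,2*np.pi,.1):
    r=np.arange(.05,.068,.0003)
    X=np.stack([ctr[0]+r*np.cos(a),ctr[1]+r*np.sin(a),0*r+.01],1)
    uv=proj(c,X); v=map_coordinates(g,[uv[:,1],uv[:,0]],order=1)
    i=np.argmin(np.gradient(v)); P.append([X[i,0],X[i,1]])
  P=np.array(P)
  from scipy.optimize import least_squares
  f=least_squares(lambda q:np.hypot(P[:,0]-q[0],P[:,1]-q[1])-q[2],[*ctr[:2],.06],loss='soft_l1',f_scale=.001);ctr=np.array([*f.x[:2],.01]);print("dish",f.x,np.median(np.abs(f.fun)))
# cap in top: half-level edges
cc=np.array([.4413,.0238])
P=[]
for a in np.arange(0,2*np.pi,.1):
    r=np.arange(.018,.031,.0003)
    X=np.stack([cc[0]+r*np.cos(a),cc[1]+r*np.sin(a),0*r+.265],1)
    if np.sin(a)<-.3: continue
    uv=proj(c,X); v=map_coordinates(g,[uv[:,1],uv[:,0]],order=1)
    i=np.argmax(np.gradient(v)); P.append([X[i,0],X[i,1]])
P=np.array(P)
f=least_squares(lambda q:np.hypot(P[:,0]-q[0],P[:,1]-q[1])-.025,cc,loss='soft_l1',f_scale=.001);print("cap",f.x,np.median(np.abs(f.fun)))
# scene cap sides: cap edge columns at heights
gs=cv2.cvtColor(s["color"],cv2.COLOR_RGB2GRAY).astype(float)
for row in (202,208,214,220): 
    v=gs[row,380:432]; print(row,v.astype(int)[5:20],v.astype(int)[30:50])
E
```

```text
[ 0.43221211 -0.29658045  0.01      ]
dish [ 0.43187842 -0.29643061  0.05750548] 0.0014501041529417433
dish [ 0.43141053 -0.29607591  0.05729004] 0.0013326471845959698
cap [0.44196607 0.02387219] 0.000774475189728039
202 [106 108 107 107 106 108  95  61  26  19  21  22  21  24  25] [23 24 23 28 22 24 24 24 25 20 25 42 66 81 89 88 88 89 92 91]
208 [111 110 112 110 111 107  92  58  26  21  19  21  22  27  24] [23 23 25 27 23 20 22 24 23 21 23 37 48 54 65 69 78 86 89 87]
214 [113 111 111 113 112 102  64  30  17  21  23  21  23  24  24] [25 25 27 26 25 26 22 22 19 19 29 44 50 54 52 53 54 55 68 80]
220 [110 107 112 113 112 101  66  30  19  21  19  20  21  25  24] [24 23 24 25 25 21 19 18 18 24 37 45 49 49 53 52 53 57 67 82]
```

{"api": "move_arm", "payload": {
  "targets": [
    {"tx":7,"ty":13,"tz":15,"claw":85},
    {"tx":21,"ty":39,"tz":35,"claw":85},
    {"tx":35,"ty":66,"tz":55,"claw":85},
    {"tx":50,"ty":95,"tz":75,"claw":85},
    {"tx":66,"ty":125,"tz":95,"claw":85},
    {"tx":82,"ty":156,"tz":110,"claw":85},
    {"tx":99,"ty":188,"tz":120,"claw":85},
    {"tx":115,"ty":220,"tz":120,"claw":85},
    {"tx":132,"ty":252,"tz":120,"claw":85},
    {"tx":148,"ty":284,"tz":120,"claw":85}
  ]
}}

```text
invalid input
```

{"api": "move_arm", "payload": {
  "targets": [
    {"tx":7,"ty":13,"tz":15,"ax":0,"ay":0,"az":0,"claw":85},
    {"tx":21,"ty":39,"tz":35,"ax":0,"ay":0,"az":0,"claw":85},
    {"tx":35,"ty":66,"tz":55,"ax":0,"ay":0,"az":0,"claw":85},
    {"tx":50,"ty":95,"tz":75,"ax":0,"ay":0,"az":0,"claw":85},
    {"tx":66,"ty":125,"tz":95,"ax":0,"ay":0,"az":0,"claw":85},
    {"tx":82,"ty":156,"tz":110,"ax":0,"ay":0,"az":0,"claw":85},
    {"tx":99,"ty":188,"tz":120,"ax":0,"ay":0,"az":0,"claw":85},
    {"tx":115,"ty":220,"tz":120,"ax":0,"ay":0,"az":0,"claw":85},
    {"tx":132,"ty":252,"tz":120,"ax":0,"ay":0,"az":0,"claw":85},
    {"tx":148,"ty":284,"tz":120,"ax":0,"ay":0,"az":0,"claw":85}
  ]
}}

```text
time_s: 1.13
tool_pos: [0.2854, -0.2727, 0.3513]
orientation: [0.787, -0.617, 0.0, -0.0]
ft_force: [1.6, -1.0, -0.3]
gripper_width: 0.0848
```

{"api": "move_arm", "payload": {
  "targets": [
    {"tx":17,"ty":33,"tz":0,"ax":0,"ay":0,"az":0,"claw":85},
    {"tx":36,"ty":68,"tz":0,"ax":0,"ay":0,"az":0,"claw":85},
    {"tx":54,"ty":103,"tz":0,"ax":0,"ay":0,"az":0,"claw":85},
    {"tx":73,"ty":138,"tz":0,"ax":0,"ay":0,"az":0,"claw":85},
    {"tx":91,"ty":173,"tz":0,"ax":0,"ay":0,"az":0,"claw":85},
    {"tx":110,"ty":208,"tz":0,"ax":0,"ay":0,"az":0,"claw":85},
    {"tx":127,"ty":241,"tz":0,"ax":0,"ay":0,"az":0,"claw":85},
    {"tx":142,"ty":268,"tz":0,"ax":0,"ay":0,"az":0,"claw":85},
    {"tx":152,"ty":287,"tz":0,"ax":0,"ay":0,"az":0,"claw":85},
    {"tx":156,"ty":296,"tz":0,"ax":0,"ay":0,"az":0,"claw":85}
  ]
}}

```text
time_s: 1.97
tool_pos: [0.4422, 0.0257, 0.351]
orientation: [0.788, -0.616, -0.0, -0.0]
ft_force: [0.8, -0.2, 0.2]
gripper_width: 0.0848
```

{"api": "move_arm", "payload": {
  "targets": [
    {"tx":0,"ty":-2,"tz":-6,"ax":0,"ay":0,"az":0,"claw":85},
    {"tx":0,"ty":-2,"tz":-20,"ax":0,"ay":0,"az":0,"claw":85},
    {"tx":0,"ty":-2,"tz":-36,"ax":0,"ay":0,"az":0,"claw":85},
    {"tx":0,"ty":-2,"tz":-54,"ax":0,"ay":0,"az":0,"claw":85},
    {"tx":0,"ty":-2,"tz":-72,"ax":0,"ay":0,"az":0,"claw":85},
    {"tx":0,"ty":-2,"tz":-90,"ax":0,"ay":0,"az":0,"claw":85},
    {"tx":0,"ty":-2,"tz":-105,"ax":0,"ay":0,"az":0,"claw":85},
    {"tx":0,"ty":-2,"tz":-116,"ax":0,"ay":0,"az":0,"claw":85},
    {"tx":0,"ty":-2,"tz":-122,"ax":0,"ay":0,"az":0,"claw":85},
    {"tx":0,"ty":-2,"tz":-123,"ax":0,"ay":0,"az":0,"claw":85}
  ]
}}

```text
time_s: 2.8
tool_pos: [0.4417, 0.0231, 0.2272]
orientation: [0.787, -0.617, -0.001, 0.0]
ft_force: [0.5, 1.1, 0.3]
gripper_width: 0.0851
```

```bash
python3 - <<'E'
from plant import arm
import cv2
from h import *
s=arm.observe(); print(s["time_s"],s["tool_pos"],s["ft_force"],s["ft_torque"],s["joint_positions"])
c=arm.camera("scene");im=c["color"][:,:,::-1]
cv2.imwrite("pics/s1.png",cv2.resize(im[120:300,330:530],None,fx=3,fy=3,interpolation=cv2.INTER_CUBIC))
E
```

```text
2.8 [0.44171974 0.02307913 0.22716905] [0.53802742 1.13425979 0.33393274] [-0.01874923 -0.00843763  0.01908234] [-1.22515305e-01 -1.28756231e-01  1.72779331e+00  2.73852839e-04
  1.54367381e+00  1.20614188e+00]
```

View pics/s1.png

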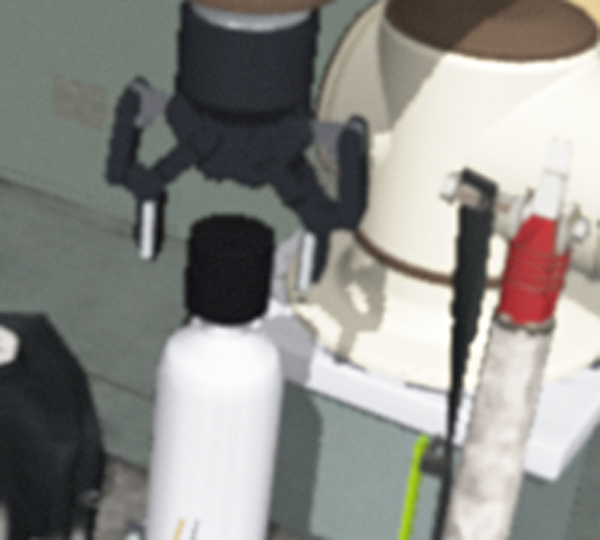

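The open fingers sit either side of the cap (pads at x≈148 and 307, cap 188–272), nearly centred. Closing on it.

{"api": "move_arm", "payload": {
  "targets": [
    {"tx":0,"ty":0,"tz":0,"ax":0,"ay":0,"az":0,"claw":70},
    {"tx":0,"ty":0,"tz":0,"ax":0,"ay":0,"az":0,"claw":62},
    {"tx":0,"ty":0,"tz":0,"ax":0,"ay":0,"az":0,"claw":58},
    {"tx":0,"ty":0,"tz":0,"ax":0,"ay":0,"az":0,"claw":55},
    {"tx":0,"ty":0,"tz":0,"ax":0,"ay":0,"az":0,"claw":53},
    {"tx":0,"ty":0,"tz":0,"ax":0,"ay":0,"az":0,"claw":51},
    {"tx":0,"ty":0,"tz":0,"ax":0,"ay":0,"az":0,"claw":49},
    {"tx":0,"ty":0,"tz":0,"ax":0,"ay":0,"az":0,"claw":46},
    {"tx":0,"ty":0,"tz":0,"ax":0,"ay":0,"az":0,"claw":43},
    {"tx":0,"ty":0,"tz":0,"ax":0,"ay":0,"az":0,"claw":40}
  ]
}}

```text
time_s: 3.68
tool_pos: [0.442, 0.0233, 0.228]
orientation: [0.787, -0.616, -0.0, -0.0]
ft_force: [0.2, 3.3, 3.9]
gripper_width: 0.0491
```

```bash
cat > o.py <<'E'
from plant import arm
import numpy as np
np.set_printoptions(precision=4,suppress=True)
s=arm.observe(); print(s["time_s"],s["tool_pos"],s["orientation"],s["ft_force"],s["ft_torque"],s["gripper_width"],s["joint_positions"][5])
E
python3 o.py
```

```text
3.6833 [0.442  0.0233 0.228 ] [ 0.7874 -0.6164 -0.0002 -0.0002] [0.1823 3.2654 3.8518] [0.413  0.0668 0.0154] 0.04905313902639359 1.2062898090333884
```

{"api": "move_arm", "payload": {
  "targets": [
    {"tx":0,"ty":0,"tz":-0.2,"ax":0,"ay":0,"az":0,"claw":40},
    {"tx":0,"ty":0,"tz":-0.4,"ax":0,"ay":0,"az":0,"claw":40},
    {"tx":0,"ty":0,"tz":-0.6,"ax":0,"ay":0,"az":0,"claw":40},
    {"tx":0,"ty":0,"tz":-0.8,"ax":0,"ay":0,"az":0,"claw":40},
    {"tx":0,"ty":0,"tz":-1.0,"ax":0,"ay":0,"az":0,"claw":40},
    {"tx":0,"ty":0,"tz":-1.2,"ax":0,"ay":0,"az":0,"claw":40},
    {"tx":0,"ty":0,"tz":-1.4,"ax":0,"ay":0,"az":0,"claw":40},
    {"tx":0,"ty":0,"tz":-1.5,"ax":0,"ay":0,"az":0,"claw":40},
    {"tx":0,"ty":0,"tz":-1.5,"ax":0,"ay":0,"az":0,"claw":40},
    {"tx":0,"ty":0,"tz":-1.5,"ax":0,"ay":0,"az":0,"claw":40}
  ]
}}

```text
time_s: 4.52
tool_pos: [0.442, 0.0233, 0.2265]
orientation: [0.787, -0.616, -0.0, -0.0]
ft_force: [0.2, 2.8, 3.9]
gripper_width: 0.049
```

{"api": "move_arm", "payload": {
  "targets": [
    {"tx":0,"ty":0,"tz":-0.1,"ax":0,"ay":0,"az":0,"claw":40},
    {"tx":0,"ty":0,"tz":-0.3,"ax":0,"ay":0,"az":0,"claw":40},
    {"tx":0,"ty":0,"tz":-0.4,"ax":0,"ay":0,"az":0,"claw":40},
    {"tx":0,"ty":0,"tz":-0.6,"ax":0,"ay":0,"az":0,"claw":40},
    {"tx":0,"ty":0,"tz":-0.7,"ax":0,"ay":0,"az":0,"claw":40},
    {"tx":0,"ty":0,"tz":-0.8,"ax":0,"ay":0,"az":0,"claw":40},
    {"tx":0,"ty":0,"tz":-0.9,"ax":0,"ay":0,"az":0,"claw":40},
    {"tx":0,"ty":0,"tz":-1.0,"ax":0,"ay":0,"az":0,"claw":40},
    {"tx":0,"ty":0,"tz":-1.0,"ax":0,"ay":0,"az":0,"claw":40},
    {"tx":0,"ty":0,"tz":-1.0,"ax":0,"ay":0,"az":0,"claw":40}
  ]
}}

```text
time_s: 5.35
tool_pos: [0.442, 0.0233, 0.2255]
orientation: [0.787, -0.616, -0.0, -0.0]
ft_force: [-0.4, 2.9, 5.3]
gripper_width: 0.0492
```

{"api": "move_arm", "payload": {
  "targets": [
    {"tx":0,"ty":0,"tz":-0.1,"ax":0,"ay":0,"az":0,"claw":40},
    {"tx":0,"ty":0,"tz":-0.3,"ax":0,"ay":0,"az":0,"claw":40},
    {"tx":0,"ty":0,"tz":-0.4,"ax":0,"ay":0,"az":0,"claw":40},
    {"tx":0,"ty":0,"tz":-0.6,"ax":0,"ay":0,"az":0,"claw":40},
    {"tx":0,"ty":0,"tz":-0.7,"ax":0,"ay":0,"az":0,"claw":40},
    {"tx":0,"ty":0,"tz":-0.8,"ax":0,"ay":0,"az":0,"claw":40},
    {"tx":0,"ty":0,"tz":-0.9,"ax":0,"ay":0,"az":0,"claw":40},
    {"tx":0,"ty":0,"tz":-1.0,"ax":0,"ay":0,"az":0,"claw":40},
    {"tx":0,"ty":0,"tz":-1.0,"ax":0,"ay":0,"az":0,"claw":40},
    {"tx":0,"ty":0,"tz":-1.0,"ax":0,"ay":0,"az":0,"claw":40}
  ]
}}

```text
time_s: 6.18
tool_pos: [0.4421, 0.0233, 0.2245]
orientation: [0.787, -0.616, -0.0, -0.0]
ft_force: [-1.4, 2.2, 4.9]
gripper_width: 0.049
```

{"api": "move_arm", "payload": {
  "targets": [
    {"tx":0,"ty":0,"tz":-0.1,"ax":0,"ay":0,"az":0,"claw":40},
    {"tx":0,"ty":0,"tz":-0.3,"ax":0,"ay":0,"az":0,"claw":40},
    {"tx":0,"ty":0,"tz":-0.4,"ax":0,"ay":0,"az":0,"claw":40},
    {"tx":0,"ty":0,"tz":-0.6,"ax":0,"ay":0,"az":0,"claw":40},
    {"tx":0,"ty":0,"tz":-0.7,"ax":0,"ay":0,"az":0,"claw":40},
    {"tx":0,"ty":0,"tz":-0.8,"ax":0,"ay":0,"az":0,"claw":40},
    {"tx":0,"ty":0,"tz":-0.9,"ax":0,"ay":0,"az":0,"claw":40},
    {"tx":0,"ty":0,"tz":-1.0,"ax":0,"ay":0,"az":0,"claw":40},
    {"tx":0,"ty":0,"tz":-1.0,"ax":0,"ay":0,"az":0,"claw":40},
    {"tx":0,"ty":0,"tz":-1.0,"ax":0,"ay":0,"az":0,"claw":40}
  ]
}}

```text
time_s: 7.02
tool_pos: [0.4421, 0.0233, 0.2236]
orientation: [0.787, -0.616, -0.0, -0.0]
ft_force: [-1.4, 3.1, 6.0]
gripper_width: 0.0496
```

{"api": "move_arm", "payload": {
  "targets": [
    {"tx":0,"ty":0,"tz":-0.1,"ax":0,"ay":0,"az":0,"claw":40},
    {"tx":0,"ty":0,"tz":-0.3,"ax":0,"ay":0,"az":0,"claw":40},
    {"tx":0,"ty":0,"tz":-0.4,"ax":0,"ay":0,"az":0,"claw":40},
    {"tx":0,"ty":0,"tz":-0.6,"ax":0,"ay":0,"az":0,"claw":40},
    {"tx":0,"ty":0,"tz":-0.7,"ax":0,"ay":0,"az":0,"claw":40},
    {"tx":0,"ty":0,"tz":-0.8,"ax":0,"ay":0,"az":0,"claw":40},
    {"tx":0,"ty":0,"tz":-0.9,"ax":0,"ay":0,"az":0,"claw":40},
    {"tx":0,"ty":0,"tz":-1.0,"ax":0,"ay":0,"az":0,"claw":40},
    {"tx":0,"ty":0,"tz":-1.0,"ax":0,"ay":0,"az":0,"claw":40},
    {"tx":0,"ty":0,"tz":-1.0,"ax":0,"ay":0,"az":0,"claw":40}
  ]
}}

```text
time_s: 7.85
tool_pos: [0.4421, 0.0233, 0.2227]
orientation: [0.787, -0.616, -0.0, -0.0]
ft_force: [-0.9, 2.7, 5.7]
gripper_width: 0.0491
```

{"api": "move_arm", "payload": {
  "targets": [
    {"tx":0,"ty":0,"tz":-0.1,"ax":0,"ay":0,"az":0,"claw":40},
    {"tx":0,"ty":0,"tz":-0.3,"ax":0,"ay":0,"az":0,"claw":40},
    {"tx":0,"ty":0,"tz":-0.5,"ax":0,"ay":0,"az":0,"claw":40},
    {"tx":0,"ty":0,"tz":-0.7,"ax":0,"ay":0,"az":0,"claw":40},
    {"tx":0,"ty":0,"tz":-0.9,"ax":0,"ay":0,"az":0,"claw":40},
    {"tx":0,"ty":0,"tz":-1.0,"ax":0,"ay":0,"az":0,"claw":40},
    {"tx":0,"ty":0,"tz":-1.1,"ax":0,"ay":0,"az":0,"claw":40},
    {"tx":0,"ty":0,"tz":-1.2,"ax":0,"ay":0,"az":0,"claw":40},
    {"tx":0,"ty":0,"tz":-1.2,"ax":0,"ay":0,"az":0,"claw":40},
    {"tx":0,"ty":0,"tz":-1.2,"ax":0,"ay":0,"az":0,"claw":40}
  ]
}}

```text
time_s: 8.68
tool_pos: [0.4421, 0.0233, 0.2216]
orientation: [0.787, -0.616, -0.0, -0.0]
ft_force: [-1.7, 2.7, 6.1]
gripper_width: 0.0493
```

{"api": "move_arm", "payload": {
  "targets": [
    {"tx":0,"ty":0,"tz":-0.1,"ax":0,"ay":0,"az":0,"claw":40},
    {"tx":0,"ty":0,"tz":-0.3,"ax":0,"ay":0,"az":0,"claw":40},
    {"tx":0,"ty":0,"tz":-0.5,"ax":0,"ay":0,"az":0,"claw":40},
    {"tx":0,"ty":0,"tz":-0.7,"ax":0,"ay":0,"az":0,"claw":40},
    {"tx":0,"ty":0,"tz":-0.9,"ax":0,"ay":0,"az":0,"claw":40},
    {"tx":0,"ty":0,"tz":-1.0,"ax":0,"ay":0,"az":0,"claw":40},
    {"tx":0,"ty":0,"tz":-1.1,"ax":0,"ay":0,"az":0,"claw":40},
    {"tx":0,"ty":0,"tz":-1.2,"ax":0,"ay":0,"az":0,"claw":40},
    {"tx":0,"ty":0,"tz":-1.2,"ax":0,"ay":0,"az":0,"claw":40},
    {"tx":0,"ty":0,"tz":-1.2,"ax":0,"ay":0,"az":0,"claw":40}
  ]
}}

```text
time_s: 9.52
tool_pos: [0.4421, 0.0233, 0.2205]
orientation: [0.787, -0.616, 0.0, -0.0]
ft_force: [-2.6, 2.5, 5.5]
gripper_width: 0.0493
```

{"api": "move_arm", "payload": {
  "targets": [
    {"tx":0,"ty":0,"tz":-0.1,"ax":0,"ay":0,"az":0,"claw":40},
    {"tx":0,"ty":0,"tz":-0.3,"ax":0,"ay":0,"az":0,"claw":40},
    {"tx":0,"ty":0,"tz":-0.5,"ax":0,"ay":0,"az":0,"claw":40},
    {"tx":0,"ty":0,"tz":-0.7,"ax":0,"ay":0,"az":0,"claw":40},
    {"tx":0,"ty":0,"tz":-0.9,"ax":0,"ay":0,"az":0,"claw":40},
    {"tx":0,"ty":0,"tz":-1.0,"ax":0,"ay":0,"az":0,"claw":40},
    {"tx":0,"ty":0,"tz":-1.1,"ax":0,"ay":0,"az":0,"claw":40},
    {"tx":0,"ty":0,"tz":-1.2,"ax":0,"ay":0,"az":0,"claw":40},
    {"tx":0,"ty":0,"tz":-1.2,"ax":0,"ay":0,"az":0,"claw":40},
    {"tx":0,"ty":0,"tz":-1.2,"ax":0,"ay":0,"az":0,"claw":40}
  ]
}}

```text
time_s: 10.35
tool_pos: [0.4421, 0.0233, 0.2195]
orientation: [0.787, -0.616, 0.0, -0.0]
ft_force: [-2.3, 2.1, 7.6]
gripper_width: 0.0494
```

```bash
python3 o.py; python3 - <<'E'
from plant import arm
import cv2
im=arm.camera("scene")["color"][:,:,::-1]
cv2.imwrite("pics/s2.png",cv2.resize(im[120:300,330:530],None,fx=3,fy=3,interpolation=cv2.INTER_CUBIC))
E
```

```text
10.35 [0.4421 0.0233 0.2195] [ 0.7874 -0.6164  0.0002 -0.0004] [-2.3181  2.1236  7.5994] [ 0.3951  0.3464 -0.0461] 0.04936824525241457 1.206271820900715
```

View pics/s2.png

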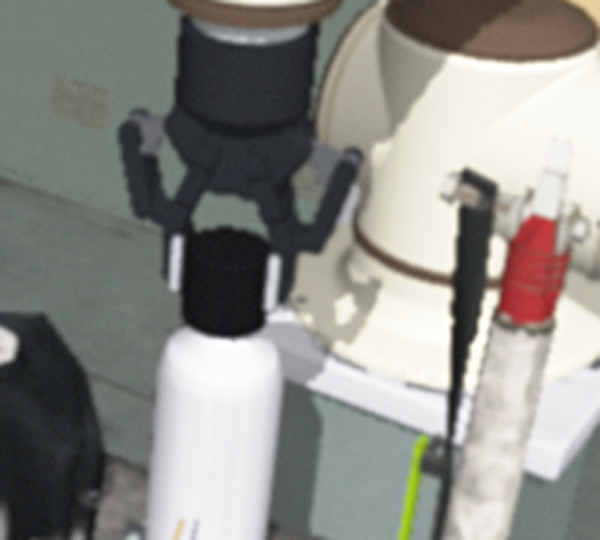

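The cap is gripped at both sides and the shell has sunk about 8 mm (top edge at y≈230, 215 before). Continuing to press.

{"api": "move_arm", "payload": {
  "targets": [
    {"tx":0,"ty":0,"tz":-0.1,"ax":0,"ay":0,"az":0,"claw":40},
    {"tx":0,"ty":0,"tz":-0.3,"ax":0,"ay":0,"az":0,"claw":40},
    {"tx":0,"ty":0,"tz":-0.5,"ax":0,"ay":0,"az":0,"claw":40},
    {"tx":0,"ty":0,"tz":-0.7,"ax":0,"ay":0,"az":0,"claw":40},
    {"tx":0,"ty":0,"tz":-0.9,"ax":0,"ay":0,"az":0,"claw":40},
    {"tx":0,"ty":0,"tz":-1.0,"ax":0,"ay":0,"az":0,"claw":40},
    {"tx":0,"ty":0,"tz":-1.1,"ax":0,"ay":0,"az":0,"claw":40},
    {"tx":0,"ty":0,"tz":-1.2,"ax":0,"ay":0,"az":0,"claw":40},
    {"tx":0,"ty":0,"tz":-1.2,"ax":0,"ay":0,"az":0,"claw":40},
    {"tx":0,"ty":0,"tz":-1.2,"ax":0,"ay":0,"az":0,"claw":40}
  ]
}}

```text
time_s: 11.23
tool_pos: [0.4421, 0.0233, 0.2185]
orientation: [0.787, -0.616, 0.0, -0.0]
ft_force: [-1.6, 2.0, 8.1]
gripper_width: 0.0487
```

{"api": "move_arm", "payload": {
  "targets": [
    {"tx":0,"ty":0,"tz":-0.1,"ax":0,"ay":0,"az":0,"claw":40},
    {"tx":0,"ty":0,"tz":-0.3,"ax":0,"ay":0,"az":0,"claw":40},
    {"tx":0,"ty":0,"tz":-0.5,"ax":0,"ay":0,"az":0,"claw":40},
    {"tx":0,"ty":0,"tz":-0.7,"ax":0,"ay":0,"az":0,"claw":40},
    {"tx":0,"ty":0,"tz":-0.9,"ax":0,"ay":0,"az":0,"claw":40},
    {"tx":0,"ty":0,"tz":-1.0,"ax":0,"ay":0,"az":0,"claw":40},
    {"tx":0,"ty":0,"tz":-1.1,"ax":0,"ay":0,"az":0,"claw":40},
    {"tx":0,"ty":0,"tz":-1.2,"ax":0,"ay":0,"az":0,"claw":40},
    {"tx":0,"ty":0,"tz":-1.2,"ax":0,"ay":0,"az":0,"claw":40},
    {"tx":0,"ty":0,"tz":-1.2,"ax":0,"ay":0,"az":0,"claw":40}
  ]
}}

```text
time_s: 12.07
tool_pos: [0.4421, 0.0233, 0.2177]
orientation: [0.787, -0.616, 0.0, -0.001]
ft_force: [-3.7, 2.1, 10.4]
gripper_width: 0.0493
```

{"api": "move_arm", "payload": {
  "targets": [
    {"tx":0,"ty":0,"tz":-0.1,"ax":0,"ay":0,"az":0,"claw":40},
    {"tx":0,"ty":0,"tz":-0.2,"ax":0,"ay":0,"az":0,"claw":40},
    {"tx":0,"ty":0,"tz":-0.3,"ax":0,"ay":0,"az":0,"claw":40},
    {"tx":0,"ty":0,"tz":-0.4,"ax":0,"ay":0,"az":0,"claw":40},
    {"tx":0,"ty":0,"tz":-0.5,"ax":0,"ay":0,"az":0,"claw":40},
    {"tx":0,"ty":0,"tz":-0.6,"ax":0,"ay":0,"az":0,"claw":40},
    {"tx":0,"ty":0,"tz":-0.7,"ax":0,"ay":0,"az":0,"claw":40},
    {"tx":0,"ty":0,"tz":-0.8,"ax":0,"ay":0,"az":0,"claw":40},
    {"tx":0,"ty":0,"tz":-0.8,"ax":0,"ay":0,"az":0,"claw":40},
    {"tx":0,"ty":0,"tz":-0.8,"ax":0,"ay":0,"az":0,"claw":40}
  ]
}}

```text
time_s: 12.9
tool_pos: [0.4422, 0.0233, 0.2175]
orientation: [0.787, -0.616, 0.001, -0.001]
ft_force: [-4.4, 2.7, 14.0]
gripper_width: 0.0492
```

{"api": "move_arm", "payload": {
  "targets": [
    {"tx":0,"ty":0,"tz":-0.8,"ax":0,"ay":0,"az":0.03,"claw":40},
    {"tx":0,"ty":0,"tz":-0.9,"ax":0,"ay":0,"az":0.06,"claw":40},
    {"tx":0,"ty":0,"tz":-1.0,"ax":0,"ay":0,"az":0.1,"claw":40},
    {"tx":0,"ty":0,"tz":-1.0,"ax":0,"ay":0,"az":0.14,"claw":40},
    {"tx":0,"ty":0,"tz":-1.0,"ax":0,"ay":0,"az":0.18,"claw":40},
    {"tx":0,"ty":0,"tz":-1.0,"ax":0,"ay":0,"az":0.22,"claw":40},
    {"tx":0,"ty":0,"tz":-1.0,"ax":0,"ay":0,"az":0.26,"claw":40},
    {"tx":0,"ty":0,"tz":-1.0,"ax":0,"ay":0,"az":0.29,"claw":40},
    {"tx":0,"ty":0,"tz":-1.0,"ax":0,"ay":0,"az":0.3,"claw":40},
    {"tx":0,"ty":0,"tz":-1.0,"ax":0,"ay":0,"az":0.3,"claw":40}
  ]
}}

```text
time_s: 13.73
tool_pos: [0.4422, 0.0232, 0.2168]
orientation: [0.871, -0.491, 0.001, -0.001]
ft_force: [-3.7, 1.6, 8.1]
gripper_width: 0.0495
```

```bash
python3 o.py
```

```text
13.7333 [0.4422 0.0232 0.2168] [ 0.8709 -0.4914  0.0008 -0.0008] [-3.7176  1.5731  8.1229] [ 0.3063  0.4251 -0.0472] 0.04953704521117877 0.9049400494221903
```

It was resting on a tooth and has now dropped in (force fell from 14 to 8 N). Pressing on to the hard stop.

{"api": "move_arm", "payload": {
  "targets": [
    {"tx":0,"ty":0,"tz":-0.2,"ax":0,"ay":0,"az":0,"claw":40},
    {"tx":0,"ty":0,"tz":-0.4,"ax":0,"ay":0,"az":0,"claw":40},
    {"tx":0,"ty":0,"tz":-0.6,"ax":0,"ay":0,"az":0,"claw":40},
    {"tx":0,"ty":0,"tz":-0.8,"ax":0,"ay":0,"az":0,"claw":40},
    {"tx":0,"ty":0,"tz":-1.0,"ax":0,"ay":0,"az":0,"claw":40},
    {"tx":0,"ty":0,"tz":-1.2,"ax":0,"ay":0,"az":0,"claw":40},
    {"tx":0,"ty":0,"tz":-1.4,"ax":0,"ay":0,"az":0,"claw":40},
    {"tx":0,"ty":0,"tz":-1.5,"ax":0,"ay":0,"az":0,"claw":40},
    {"tx":0,"ty":0,"tz":-1.6,"ax":0,"ay":0,"az":0,"claw":40},
    {"tx":0,"ty":0,"tz":-1.6,"ax":0,"ay":0,"az":0,"claw":40}
  ]
}}

```text
time_s: 14.57
tool_pos: [0.4422, 0.0232, 0.2157]
orientation: [0.871, -0.491, 0.001, -0.001]
ft_force: [-3.4, 2.4, 11.9]
gripper_width: 0.0494
```

```bash
python3 o.py
```

```text
14.5667 [0.4422 0.0232 0.2157] [ 0.8709 -0.4914  0.0011 -0.0008] [-3.4427  2.3721 11.9382] [ 0.4226  0.6581 -0.0142] 0.04937041569389061 0.9049680069197734
```

{"api": "move_arm", "payload": {
  "targets": [
    {"tx":0,"ty":0,"tz":-0.8,"ax":0,"ay":0,"az":0.04,"claw":40},
    {"tx":0,"ty":0,"tz":-0.8,"ax":0,"ay":0,"az":0.1,"claw":40},
    {"tx":0,"ty":0,"tz":-0.8,"ax":0,"ay":0,"az":0.16,"claw":40},
    {"tx":0,"ty":0,"tz":-0.8,"ax":0,"ay":0,"az":0.22,"claw":40},
    {"tx":0,"ty":0,"tz":-0.8,"ax":0,"ay":0,"az":0.28,"claw":40},
    {"tx":0,"ty":0,"tz":-0.8,"ax":0,"ay":0,"az":0.34,"claw":40},
    {"tx":0,"ty":0,"tz":-0.8,"ax":0,"ay":0,"az":0.4,"claw":40},
    {"tx":0,"ty":0,"tz":-0.8,"ax":0,"ay":0,"az":0.46,"claw":40},
    {"tx":0,"ty":0,"tz":-0.8,"ax":0,"ay":0,"az":0.5,"claw":40},
    {"tx":0,"ty":0,"tz":-0.8,"ax":0,"ay":0,"az":0.5,"claw":40}
  ]
}}

```text
time_s: 15.4
tool_pos: [0.4427, 0.0236, 0.2156]
orientation: [0.966, -0.259, 0.002, -0.002]
ft_force: [0.2, 7.0, 13.0]
gripper_width: 0.049
```

```bash
python3 o.py
```

```text
15.4 [0.4427 0.0236 0.2156] [ 0.9658 -0.2591  0.0016 -0.0017] [ 0.1512  7.0148 13.0389] [ 1.167  -0.0195 -0.0763] 0.04901644959746433 0.4011454704367833
```

{"api": "move_arm", "payload": {
  "targets": [
    {"tx":0,"ty":0,"tz":-0.8,"ax":0,"ay":0,"az":0.04,"claw":40},
    {"tx":0,"ty":0,"tz":-0.8,"ax":0,"ay":0,"az":0.1,"claw":40},
    {"tx":0,"ty":0,"tz":-0.8,"ax":0,"ay":0,"az":0.16,"claw":40},
    {"tx":0,"ty":0,"tz":-0.8,"ax":0,"ay":0,"az":0.22,"claw":40},
    {"tx":0,"ty":0,"tz":-0.8,"ax":0,"ay":0,"az":0.28,"claw":40},
    {"tx":0,"ty":0,"tz":-0.8,"ax":0,"ay":0,"az":0.34,"claw":40},
    {"tx":0,"ty":0,"tz":-0.8,"ax":0,"ay":0,"az":0.4,"claw":40},
    {"tx":0,"ty":0,"tz":-0.8,"ax":0,"ay":0,"az":0.46,"claw":40},
    {"tx":0,"ty":0,"tz":-0.8,"ax":0,"ay":0,"az":0.5,"claw":40},
    {"tx":0,"ty":0,"tz":-0.8,"ax":0,"ay":0,"az":0.5,"claw":40}
  ]
}}

```text
time_s: 16.23
tool_pos: [0.4429, 0.0239, 0.2156]
orientation: [1.0, -0.011, 0.002, -0.002]
ft_force: [-3.4, 5.3, 13.4]
gripper_width: 0.0491
```

```bash
python3 o.py
```

```text
16.2333 [0.4429 0.0239 0.2156] [ 0.9999 -0.0106  0.0017 -0.0023] [-3.4402  5.3444 13.4489] [ 0.9927  0.4927 -0.1049] 0.04912506611453837 -0.10282351935288275
```

{"api": "move_arm", "payload": {
  "targets": [
    {"tx":0,"ty":0,"tz":-0.8,"ax":0,"ay":0,"az":0.03,"claw":40},
    {"tx":0,"ty":0,"tz":-0.8,"ax":0,"ay":0,"az":0.07,"claw":40},
    {"tx":0,"ty":0,"tz":-0.8,"ax":0,"ay":0,"az":0.11,"claw":40},
    {"tx":0,"ty":0,"tz":-0.8,"ax":0,"ay":0,"az":0.15,"claw":40},
    {"tx":0,"ty":0,"tz":-0.8,"ax":0,"ay":0,"az":0.19,"claw":40},
    {"tx":0,"ty":0,"tz":-0.8,"ax":0,"ay":0,"az":0.22,"claw":40},
    {"tx":0,"ty":0,"tz":-0.8,"ax":0,"ay":0,"az":0.24,"claw":40},
    {"tx":0,"ty":0,"tz":-0.8,"ax":0,"ay":0,"az":0.25,"claw":40},
    {"tx":0,"ty":0,"tz":-0.8,"ax":0,"ay":0,"az":0.25,"claw":40},
    {"tx":0,"ty":0,"tz":-0.8,"ax":0,"ay":0,"az":0.25,"claw":40}
  ]
}}

```text
time_s: 17.07
tool_pos: [0.4429, 0.0241, 0.2156]
orientation: [0.993, 0.114, 0.002, -0.003]
ft_force: [-4.1, 4.0, 15.9]
gripper_width: 0.0493
```

```bash
python3 o.py
```

```text
17.0667 [0.4429 0.0241 0.2156] [ 0.9934  0.1142  0.0018 -0.0026] [-4.1287  3.9778 15.9322] [ 0.6845  0.8115 -0.0714] 0.04930146714492291 -0.3532778619399602
```

{"api": "move_arm", "payload": {
  "targets": [
    {"tx":0,"ty":0,"tz":1,"ax":0,"ay":0,"az":0,"claw":40},
    {"tx":0,"ty":0,"tz":3,"ax":0,"ay":0,"az":0,"claw":40},
    {"tx":0,"ty":0,"tz":5,"ax":0,"ay":0,"az":0,"claw":40},
    {"tx":0,"ty":0,"tz":7,"ax":0,"ay":0,"az":0,"claw":40},
    {"tx":0,"ty":0,"tz":9,"ax":0,"ay":0,"az":0,"claw":40},
    {"tx":0,"ty":0,"tz":10,"ax":0,"ay":0,"az":0,"claw":40},
    {"tx":0,"ty":0,"tz":11,"ax":0,"ay":0,"az":0,"claw":40},
    {"tx":0,"ty":0,"tz":12,"ax":0,"ay":0,"az":0,"claw":40},
    {"tx":0,"ty":0,"tz":13,"ax":0,"ay":0,"az":0,"claw":40},
    {"tx":0,"ty":0,"tz":13,"ax":0,"ay":0,"az":0,"claw":40}
  ]
}}

```text
time_s: 17.9
tool_pos: [0.4429, 0.024, 0.2284]
orientation: [0.993, 0.114, 0.002, -0.002]
ft_force: [-1.5, 0.7, 2.6]
gripper_width: 0.0494
```

```bash
python3 o.py
```

```text
17.9 [0.4429 0.024  0.2284] [ 0.9935  0.1142  0.0016 -0.0025] [-1.5168  0.6661  2.6076] [0.1422 0.2798 0.0609] 0.04943889878536524 -0.35313188547326435
```

{"api": "move_arm", "payload": {
  "targets": [
    {"tx":0,"ty":0,"tz":0.3,"ax":0,"ay":0,"az":0,"claw":40},
    {"tx":0,"ty":0,"tz":0.7,"ax":0,"ay":0,"az":0,"claw":40},
    {"tx":0,"ty":0,"tz":1.1,"ax":0,"ay":0,"az":0,"claw":40},
    {"tx":0,"ty":0,"tz":1.5,"ax":0,"ay":0,"az":0,"claw":40},
    {"tx":0,"ty":0,"tz":2,"ax":0,"ay":0,"az":0,"claw":40},
    {"tx":0,"ty":0,"tz":2.5,"ax":0,"ay":0,"az":0,"claw":40},
    {"tx":0,"ty":0,"tz":3,"ax":0,"ay":0,"az":0,"claw":40},
    {"tx":0,"ty":0,"tz":3.5,"ax":0,"ay":0,"az":0,"claw":40},
    {"tx":0,"ty":0,"tz":4,"ax":0,"ay":0,"az":0,"claw":40},
    {"tx":0,"ty":0,"tz":4,"ax":0,"ay":0,"az":0,"claw":40}
  ]
}}

```text
time_s: 18.73
tool_pos: [0.4429, 0.024, 0.2326]
orientation: [0.993, 0.114, 0.002, -0.002]
ft_force: [-0.8, -0.3, -1.3]
gripper_width: 0.0491
```

```bash
python3 o.py
```

```text
18.7333 [0.4429 0.024  0.2326] [ 0.9935  0.1142  0.0017 -0.0025] [-0.7518 -0.3177 -1.2942] [ 0.0894  0.1176 -0.0081] 0.04910140399327455 -0.3530664514553193
```

The force reads about the cap's own weight (−1.3 N), so it is free. Lifting clear.

{"api": "move_arm", "payload": {
  "targets": [
    {"tx":0,"ty":0,"tz":2,"ax":0,"ay":0,"az":0,"claw":40},
    {"tx":0,"ty":0,"tz":6,"ax":0,"ay":0,"az":0,"claw":40},
    {"tx":0,"ty":0,"tz":11,"ax":0,"ay":0,"az":0,"claw":40},
    {"tx":0,"ty":0,"tz":17,"ax":0,"ay":0,"az":0,"claw":40},
    {"tx":0,"ty":0,"tz":24,"ax":0,"ay":0,"az":0,"claw":40},
    {"tx":0,"ty":0,"tz":32,"ax":0,"ay":0,"az":0,"claw":40},
    {"tx":0,"ty":0,"tz":41,"ax":0,"ay":0,"az":0,"claw":40},
    {"tx":0,"ty":0,"tz":50,"ax":0,"ay":0,"az":0,"claw":40},
    {"tx":0,"ty":0,"tz":57,"ax":0,"ay":0,"az":0,"claw":40},
    {"tx":0,"ty":0,"tz":60,"ax":0,"ay":0,"az":0,"claw":40}
  ]
}}

```text
time_s: 19.57
tool_pos: [0.4432, 0.0239, 0.294]
orientation: [0.993, 0.114, 0.002, -0.002]
ft_force: [0.1, -0.3, -1.1]
gripper_width: 0.0491
```

```bash
python3 o.py;  python3 - <<'E'
from plant import arm
import cv2
im=arm.camera("scene")["color"][:,:,::-1]
cv2.imwrite("pics/s3.png",cv2.resize(im[90:290,330:530],None,fx=3,fy=3,interpolation=cv2.INTER_CUBIC))
E
```

```text
19.5667 [0.4432 0.0239 0.294 ] [ 0.9934  0.1143  0.0024 -0.0023] [ 0.1368 -0.3046 -1.1317] [-0.0474 -0.0005 -0.0022] 0.04905635636983618 -0.35246509244924257
```

View pics/s3.png

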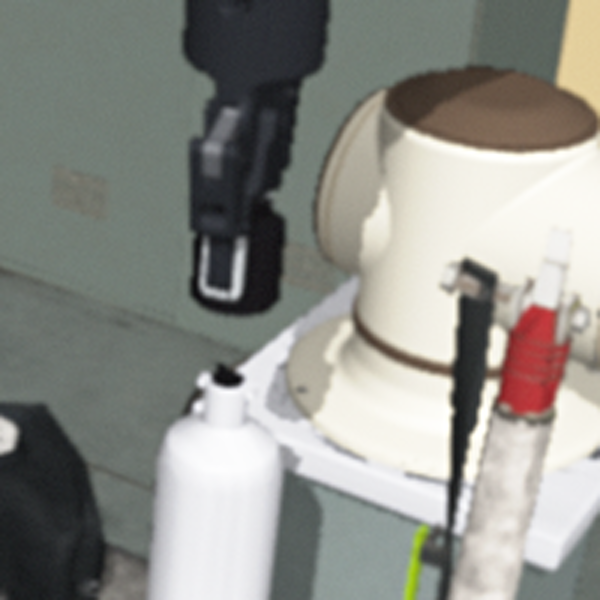

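The cap hangs in the fingers at (237,260) and the bare neck shows at (227,395). Moving over to the dish.

{"api": "move_arm", "payload": {
  "targets": [
    {"tx":0,"ty":-8,"tz":0,"ax":0,"ay":0,"az":0,"claw":40},
    {"tx":-1,"ty":-26,"tz":0,"ax":0,"ay":0,"az":0,"claw":40},
    {"tx":-2,"ty":-52,"tz":0,"ax":0,"ay":0,"az":0,"claw":40},
    {"tx":-3,"ty":-82,"tz":0,"ax":0,"ay":0,"az":0,"claw":40},
    {"tx":-4,"ty":-112,"tz":-10,"ax":0,"ay":0,"az":0,"claw":40},
    {"tx":-5,"ty":-142,"tz":-25,"ax":0,"ay":0,"az":0,"claw":40},
    {"tx":-6,"ty":-172,"tz":-40,"ax":0,"ay":0,"az":0,"claw":40},
    {"tx":-7,"ty":-202,"tz":-55,"ax":0,"ay":0,"az":0,"claw":40},
    {"tx":-8,"ty":-228,"tz":-65,"ax":0,"ay":0,"az":0,"claw":40},
    {"tx":-9,"ty":-252,"tz":-75,"ax":0,"ay":0,"az":0,"claw":40}
  ]
}}

```text
time_s: 20.45
tool_pos: [0.4332, -0.2301, 0.2176]
orientation: [0.993, 0.114, 0.002, -0.003]
ft_force: [0.5, 0.2, -1.9]
gripper_width: 0.0494
```

{"api": "move_arm", "payload": {
  "targets": [
    {"tx":0,"ty":-18,"tz":-10,"ax":0,"ay":0,"az":0,"claw":40},
    {"tx":-1,"ty":-34,"tz":-22,"ax":0,"ay":0,"az":0,"claw":40},
    {"tx":-1,"ty":-48,"tz":-38,"ax":0,"ay":0,"az":0,"claw":40},
    {"tx":-2,"ty":-58,"tz":-56,"ax":0,"ay":0,"az":0,"claw":40},
    {"tx":-2,"ty":-64,"tz":-76,"ax":0,"ay":0,"az":0,"claw":40},
    {"tx":-2,"ty":-66,"tz":-96,"ax":0,"ay":0,"az":0,"claw":40},
    {"tx":-2,"ty":-66,"tz":-114,"ax":0,"ay":0,"az":0,"claw":40},
    {"tx":-2,"ty":-66,"tz":-130,"ax":0,"ay":0,"az":0,"claw":40},
    {"tx":-2,"ty":-66,"tz":-142,"ax":0,"ay":0,"az":0,"claw":40},
    {"tx":-2,"ty":-66,"tz":-147,"ax":0,"ay":0,"az":0,"claw":40}
  ]
}}

```text
time_s: 21.28
tool_pos: [0.4303, -0.2958, 0.0687]
orientation: [0.994, 0.114, 0.001, -0.004]
ft_force: [-0.1, -0.2, -1.1]
gripper_width: 0.0491
```

```bash
python3 o.py;  python3 - <<'E'
from plant import arm
import cv2,numpy as np
im=arm.camera("scene")["color"][:,:,::-1]; t=arm.camera("top")["color"][:,:,::-1]
cv2.imwrite("pics/s4.png",np.hstack([cv2.resize(im[150:350,150:350],(400,400)),cv2.resize(t[220:340,340:460],(400,400))]))
E
```

```text
21.2833 [ 0.4303 -0.2958  0.0687] [ 0.9935  0.1138  0.001  -0.0036] [-0.1349 -0.1969 -1.0697] [-0.0264  0.0068 -0.0435] 0.04913401786693069 -0.9840565032253945
```

View pics/s4.png

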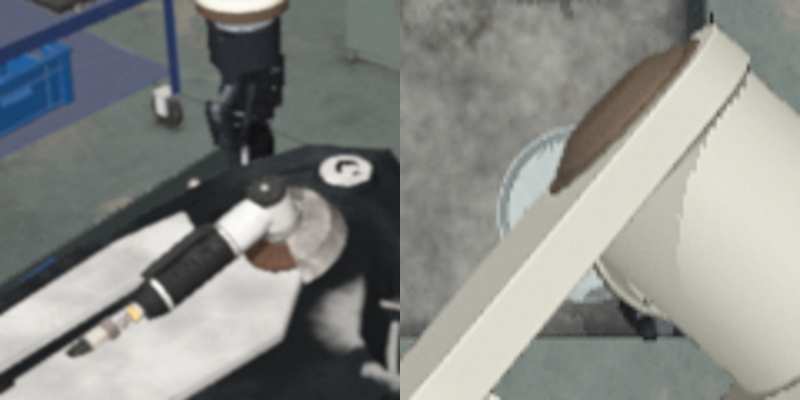

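In both views the dish is hidden (by the casting and by the arm), so I'm going on its measured position. Descending gently.

{"api": "move_arm", "payload": {
  "targets": [
    {"tx":1,"ty":0,"tz":-4,"ax":0,"ay":0,"az":0,"claw":40},
    {"tx":1,"ty":0,"tz":-10,"ax":0,"ay":0,"az":0,"claw":40},
    {"tx":1,"ty":0,"tz":-17,"ax":0,"ay":0,"az":0,"claw":40},
    {"tx":1,"ty":0,"tz":-24,"ax":0,"ay":0,"az":0,"claw":40},
    {"tx":1,"ty":0,"tz":-31,"ax":0,"ay":0,"az":0,"claw":40},
    {"tx":1,"ty":0,"tz":-36,"ax":0,"ay":0,"az":0,"claw":40},
    {"tx":1,"ty":0,"tz":-40,"ax":0,"ay":0,"az":0,"claw":40},
    {"tx":1,"ty":0,"tz":-43,"ax":0,"ay":0,"az":0,"claw":40},
    {"tx":1,"ty":0,"tz":-45,"ax":0,"ay":0,"az":0,"claw":40},
    {"tx":1,"ty":0,"tz":-46,"ax":0,"ay":0,"az":0,"claw":40}
  ]
}}

```text
time_s: 22.22
tool_pos: [0.4318, -0.296, 0.0238]
orientation: [0.993, 0.114, 0.001, -0.003]
ft_force: [-0.3, 0.1, -2.0]
gripper_width: 0.0491
```

{"api": "move_arm", "payload": {
  "targets": [
    {"tx":0,"ty":0,"tz":-0.5,"ax":0,"ay":0,"az":0,"claw":40},
    {"tx":0,"ty":0,"tz":-1,"ax":0,"ay":0,"az":0,"claw":40},
    {"tx":0,"ty":0,"tz":-1.5,"ax":0,"ay":0,"az":0,"claw":40},
    {"tx":0,"ty":0,"tz":-2,"ax":0,"ay":0,"az":0,"claw":40},
    {"tx":0,"ty":0,"tz":-2.5,"ax":0,"ay":0,"az":0,"claw":40},
    {"tx":0,"ty":0,"tz":-3,"ax":0,"ay":0,"az":0,"claw":40},
    {"tx":0,"ty":0,"tz":-3.5,"ax":0,"ay":0,"az":0,"claw":40},
    {"tx":0,"ty":0,"tz":-4,"ax":0,"ay":0,"az":0,"claw":40},
    {"tx":0,"ty":0,"tz":-4.5,"ax":0,"ay":0,"az":0,"claw":40},
    {"tx":0,"ty":0,"tz":-4.5,"ax":0,"ay":0,"az":0,"claw":40}
  ]
}}

```text
time_s: 23.05
tool_pos: [0.4318, -0.2959, 0.0191]
orientation: [0.993, 0.114, 0.001, -0.003]
ft_force: [0.2, -0.7, -0.6]
gripper_width: 0.0491
```

{"api": "move_arm", "payload": {
  "targets": [
    {"tx":0,"ty":0,"tz":-0.2,"ax":0,"ay":0,"az":0,"claw":40},
    {"tx":0,"ty":0,"tz":-0.4,"ax":0,"ay":0,"az":0,"claw":40},
    {"tx":0,"ty":0,"tz":-0.6,"ax":0,"ay":0,"az":0,"claw":40},
    {"tx":0,"ty":0,"tz":-0.8,"ax":0,"ay":0,"az":0,"claw":40},
    {"tx":0,"ty":0,"tz":-1.0,"ax":0,"ay":0,"az":0,"claw":40},
    {"tx":0,"ty":0,"tz":-1.2,"ax":0,"ay":0,"az":0,"claw":40},
    {"tx":0,"ty":0,"tz":-1.4,"ax":0,"ay":0,"az":0,"claw":40},
    {"tx":0,"ty":0,"tz":-1.6,"ax":0,"ay":0,"az":0,"claw":40},
    {"tx":0,"ty":0,"tz":-1.8,"ax":0,"ay":0,"az":0,"claw":40},
    {"tx":0,"ty":0,"tz":-2.0,"ax":0,"ay":0,"az":0,"claw":40}
  ]
}}

```text
time_s: 23.88
tool_pos: [0.4318, -0.296, 0.0171]
orientation: [0.993, 0.114, 0.001, -0.003]
ft_force: [-0.3, 0.3, -1.6]
gripper_width: 0.0495
```

{"api": "move_arm", "payload": {
  "targets": [
    {"tx":0,"ty":0,"tz":-0.2,"ax":0,"ay":0,"az":0,"claw":40},
    {"tx":0,"ty":0,"tz":-0.4,"ax":0,"ay":0,"az":0,"claw":40},
    {"tx":0,"ty":0,"tz":-0.6,"ax":0,"ay":0,"az":0,"claw":40},
    {"tx":0,"ty":0,"tz":-0.8,"ax":0,"ay":0,"az":0,"claw":40},
    {"tx":0,"ty":0,"tz":-1.0,"ax":0,"ay":0,"az":0,"claw":40},
    {"tx":0,"ty":0,"tz":-1.2,"ax":0,"ay":0,"az":0,"claw":40},
    {"tx":0,"ty":0,"tz":-1.4,"ax":0,"ay":0,"az":0,"claw":40},
    {"tx":0,"ty":0,"tz":-1.5,"ax":0,"ay":0,"az":0,"claw":40},
    {"tx":0,"ty":0,"tz":-1.5,"ax":0,"ay":0,"az":0,"claw":40},
    {"tx":0,"ty":0,"tz":-1.5,"ax":0,"ay":0,"az":0,"claw":40}
  ]
}}

```text
time_s: 24.72
tool_pos: [0.4318, -0.296, 0.0157]
orientation: [0.993, 0.114, 0.001, -0.003]
ft_force: [-0.2, 1.8, 3.7]
gripper_width: 0.0489
```

The cap is on the dish floor (3.7 N up). Opening slightly so the fingers stay inside the rim.

{"api": "move_arm", "payload": {
  "targets": [
    {"tx":0,"ty":0,"tz":0,"ax":0,"ay":0,"az":0,"claw":50},
    {"tx":0,"ty":0,"tz":0,"ax":0,"ay":0,"az":0,"claw":51},
    {"tx":0,"ty":0,"tz":0,"ax":0,"ay":0,"az":0,"claw":53},
    {"tx":0,"ty":0,"tz":0,"ax":0,"ay":0,"az":0,"claw":55},
    {"tx":0,"ty":0,"tz":0,"ax":0,"ay":0,"az":0,"claw":58},
    {"tx":0,"ty":0,"tz":0,"ax":0,"ay":0,"az":0,"claw":60},
    {"tx":0,"ty":0,"tz":0,"ax":0,"ay":0,"az":0,"claw":62},
    {"tx":0,"ty":0,"tz":0,"ax":0,"ay":0,"az":0,"claw":62},
    {"tx":0,"ty":0,"tz":0,"ax":0,"ay":0,"az":0,"claw":62},
    {"tx":0,"ty":0,"tz":0,"ax":0,"ay":0,"az":0,"claw":62}
  ]
}}

```text
time_s: 25.55
tool_pos: [0.4318, -0.296, 0.0157]
orientation: [0.993, 0.114, 0.001, -0.003]
ft_force: [0.1, 0.0, 0.3]
gripper_width: 0.0619
```

{"api": "move_arm", "payload": {
  "targets": [
    {"tx":0,"ty":0,"tz":1,"ax":0,"ay":0,"az":0,"claw":62},
    {"tx":0,"ty":0,"tz":4,"ax":0,"ay":0,"az":0,"claw":62},
    {"tx":0,"ty":0,"tz":9,"ax":0,"ay":0,"az":0,"claw":65},
    {"tx":0,"ty":0,"tz":16,"ax":0,"ay":0,"az":0,"claw":70},
    {"tx":0,"ty":0,"tz":25,"ax":0,"ay":0,"az":0,"claw":75},
    {"tx":0,"ty":0,"tz":37,"ax":0,"ay":0,"az":0,"claw":80},
    {"tx":0,"ty":0,"tz":52,"ax":0,"ay":0,"az":0,"claw":85},
    {"tx":0,"ty":0,"tz":70,"ax":0,"ay":0,"az":0,"claw":85},
    {"tx":0,"ty":0,"tz":90,"ax":0,"ay":0,"az":0,"claw":85},
    {"tx":0,"ty":0,"tz":110,"ax":0,"ay":0,"az":0,"claw":85}
  ]
}}

```text
time_s: 26.38
tool_pos: [0.4318, -0.2959, 0.1275]
orientation: [0.993, 0.114, 0.002, -0.003]
ft_force: [0.9, 0.6, 0.7]
gripper_width: 0.0851
```

{"api": "move_arm", "payload": {
  "targets": [
    {"tx":-10,"ty":-10,"tz":20,"ax":0,"ay":0,"az":0,"claw":85},
    {"tx":-25,"ty":-25,"tz":40,"ax":0,"ay":0,"az":0,"claw":85},
    {"tx":-42,"ty":-42,"tz":58,"ax":0,"ay":0,"az":0,"claw":85},
    {"tx":-60,"ty":-62,"tz":74,"ax":0,"ay":0,"az":0,"claw":85},
    {"tx":-80,"ty":-82,"tz":88,"ax":0,"ay":0,"az":0,"claw":85},
    {"tx":-100,"ty":-102,"tz":98,"ax":0,"ay":0,"az":0,"claw":85},
    {"tx":-118,"ty":-122,"tz":100,"ax":0,"ay":0,"az":0,"claw":85},
    {"tx":-134,"ty":-140,"tz":100,"ax":0,"ay":0,"az":0,"claw":85},
    {"tx":-146,"ty":-154,"tz":100,"ax":0,"ay":0,"az":0,"claw":85},
    {"tx":-150,"ty":-160,"tz":100,"ax":0,"ay":0,"az":0,"claw":85}
  ]
}}

```text
time_s: 27.22
tool_pos: [0.28, -0.4573, 0.2284]
orientation: [0.994, 0.113, 0.001, -0.002]
ft_force: [0.3, 0.3, -0.7]
gripper_width: 0.0848
```

```bash
python3 o.py;  python3 - <<'E'
from plant import arm
import cv2,numpy as np
im=arm.camera("scene")["color"][:,:,::-1]; t=arm.camera("top")["color"][:,:,::-1]
cv2.imwrite("pics/top5.png",t)
cv2.imwrite("pics/s5.png",np.hstack([cv2.resize(im[150:350,250:450],(400,400)),cv2.resize(t[180:340,200:460],(400,246)).repeat(1,0) if 0 else cv2.copyMakeBorder(cv2.resize(t[180:340,200:460],(400,246)),0,154,0,0,cv2.BORDER_CONSTANT)]))
E
```

```text
27.2167 [ 0.28   -0.4573  0.2284] [ 0.9936  0.1129  0.0015 -0.0025] [ 0.3244  0.3489 -0.7456] [-0.0108 -0.0177 -0.0438] 0.08477172126376767 -1.394018804949974
```

View pics/s5.png

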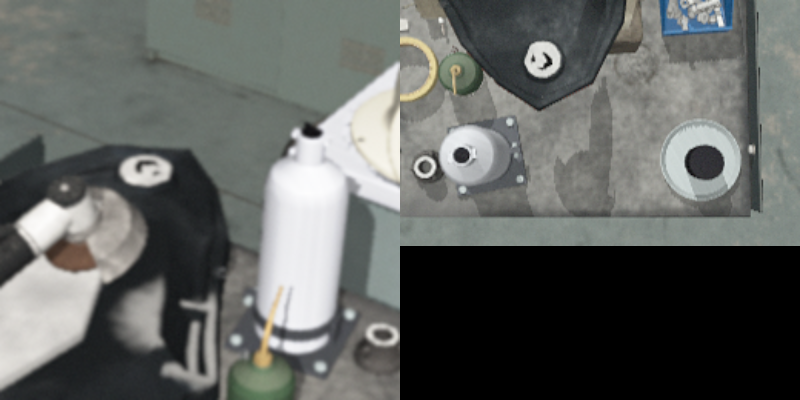

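The cap stands in the dish at (705,161) with its top up, the bottle neck is bare at (463,155), and the oil can and casting look unmoved. One comparison with the first picture before handing in.

```bash
python3 - <<'E'
import cv2,numpy as np
a=cv2.imread("pics/top0.png",0).astype(np.float32);b=cv2.imread("pics/top5.png",0).astype(np.float32)
for n,(x0,y0,x1,y1) in dict(dish=(360,250,433,320),can=(222,205,258,245),boss=(205,278,222,300)).items():
    P,Q=a[y0:y1,x0:x1].copy(),b[y0:y1,x0:x1].copy()
    if n=="dish": P[15:58,22:65]=0;Q[15:58,22:65]=0
    print(n,np.abs(P-Q).mean(),cv2.phaseCorrelate(P,Q))
from h import *
from plant import arm
c=arm.camera("top");im=c["color"];m=(im.max(2)<60).astype(np.uint8)
n,l,st,ce=cv2.connectedComponentsWithStats(m[250:320,360:433])
for i in range(1,n):
    if st[i,4]>100: print(st[i],ce[i]+[360,250],onz(c,ce[i]+[360,250],.045))
E
```

```text
dish 5.7645793 ((0.4795327993494496, -0.02149253351389291), 0.953525591161516)
can 7.032639 ((0.003269847209686816, -0.018039397260828594), 1.012755817713009)
boss 7.3770056 ((0.023006532667507074, 0.025040213925178634), 0.9950180422100756)
[ 26  25  24  22 406] [397.51231527 285.15270936] [ 0.43148568 -0.29383346  0.045     ]
```

```bash
python3 - <<'E'
from plant import arm
from h import *
from scipy.ndimage import map_coordinates
c=arm.camera("top")
for f in ("top0","top5"):
  g=cv2.cvtColor(cv2.imread(f"pics/{f}.png"),cv2.COLOR_BGR2GRAY).astype(float)
  P=[]
  for a in np.arange(0,2*np.pi,.05):
    r=np.arange(.052,.066,.0002); X=np.stack([.4316+r*np.cos(a),-.2962+r*np.sin(a),0*r+.01],1)
    uv=proj(c,X); v=map_coordinates(g,[uv[:,1],uv[:,0]],order=1); P.append(r[np.argmin(np.gradient(v))])
  P=np.array(P); print(P.round(4)[::6])
  if f=="top0": P0=P
d=P-P0; a=np.arange(0,2*np.pi,.05); k=np.abs(d)<.003
print(np.linalg.lstsq(np.stack([np.cos(a),np.sin(a)],1)[k],d[k],rcond=None)[0], k.mean())
E
```

```text
[0.066  0.057  0.0578 0.0568 0.0554 0.0616 0.061  0.0586 0.0584 0.0578
 0.059  0.057  0.0558 0.0564 0.056  0.0564 0.0598 0.06   0.0606 0.0624
 0.0542]
[0.066  0.057  0.0578 0.0568 0.0554 0.0616 0.061  0.0586 0.0584 0.0578
 0.059  0.057  0.0558 0.056  0.056  0.0564 0.0582 0.0598 0.0606 0.0626
 0.0542]
[-1.40202465e-04 -2.03107138e-05] 0.9682539682539683
```

The dish has not moved (0.1 mm, within measuring error). Handing in.

```bash
python3 -c "
from plant import arm
print(arm.close_job())"; python3 o.py
```

```text
the job is handed in; nothing more can be done
None
the job is handed in; nothing more can be done
```

The bottle is open: the cap stands top side up in the steel dish, and I handed the job in at about 27.5 s of the 58 s allowed.

- **Pressing:** I gripped the shell and pressed in steps of about 1 mm. It met a tooth at roughly 10.5 mm and dropped off it during a 0.3 rad turn. I then pressed it to the hard stop, about 12.4 mm down.
- **Turning and lifting:** I kept it pressed and turned it another 1.25 rad anticlockwise. It then came straight up showing only its own weight, about 1.2 N. The highest vertical force I read on the neck was about 16 N, with lateral forces up to about 7 N. I only saw readings at the end of each call, so any brief peaks in between are not covered.
- **Placing:** The cap touched down at about 4 N and sits within about 2–3 mm of the dish centre.

**Last checks:**
- **Pictures:** The neck is bare and the cap is in the dish, with the gripper well clear. The oil can and casting are unmoved.
- **Dish position:** A first image comparison hinted at a 0.5 pixel (about 1 mm) shift of the dish. I put that down to the cap and its shadow, because fitting the dish's rim showed only 0.1 mm.
- **Not checked:** I never identified the dial gauge in the pictures, so I did not check its position. The gripper only came low at the bottle cap and the dish, and no force reading suggested it touched anything else.

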